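# Load a billet into the induction coil and start the heater

## Task

Push the flat steel billet across the heater's white board and in between the two copper sides of the coil, lengthwise, until its end is fully home against the brick-red stop. Only push it, never lift it; do not force it against the copper or bump the coil with the hand. Once the billet is home, press the green start button all the way down and let it come up again, keeping off the red stop button and leaving everything else where it lies.

Things in the scene. Friction and masses are not known exactly. Their poses are not given: they have to be found in the camera images.
- billet_mid (a point): Centre of the loose flat steel billet, a dark bar with bright layer lines along its edges, 90 x 40 x 18 mm (x, y, z), about 0.5 kg, lying flat on the white board; its x axis runs along its length, z up. Its ends are alike.
- home (a point): Where the billet's centre lies once it is home, its end on the brick-red ceramic stop (stop face 45 mm beyond this point along x). 24 mm above the bench, 9 mm above the board. x points along the channel, into the coil, z up, y left. The billet starts on the board in front of the coil, often askew and off to one side.
- heater: Fixed heat station; origin on the bench right below home, same axes. White board 15 mm thick, from x = -215 to +85 mm, y = -110 to +110 mm. Grey cabinet 190 mm high (carrying handle to 230 mm) over x = -30 to +200 mm, y = +150 to +370 mm; copper leads up to 80 mm high join it to the coil at x = +60 to +115 mm.
- coil: Fixed copper coil on the board, open in front and on top; origin and axes as heater. Left and right sides of 10 mm tube, x = -27 to +73 mm, 49 mm high over the bench, leave a channel 46 mm wide (y = -23 to +23 mm), flaring to 54 mm at the mouth (x = -20 mm). Black supports outside reach y = -43 and +43 mm. When home the billet stands out 18 mm in front of the coil.
- start (a joint): Travel of the green start button: 0 up, 0.006 m fully down (about 5 N), springs back.
- start_top (a point): Centre of the top face of the green start button (28 mm across, pressed straight down), on the low grey and yellow control station (150 x 80 mm, 48 mm high) on the bench.
- stop (a joint): Travel of the red stop button: 0 up, 0.006 m down.
- stop_top (a point): Centre of the top face of the red stop button (34 mm across), on the same control station, 74 mm from the green one.
- flux: Bystander: metal can of flux, 68 mm across, 55 mm high, standing on the bench at the right of the board; origin under its centre.
- square_bar: Bystander: loose bright square steel bar, 80 x 20 x 20 mm, lying on the board to the right of the coil; origin under its centre.
- hammer: Bystander: hammer lying on the bench at the right, about 300 mm long.
- brush: Bystander: brush with a wooden handle lying on the bench at the left.
- mug: Bystander: blue mug, 80 mm across, 90 mm high, on the bench, front right.
- tongs: Bystander: dark steel tongs, 350 mm long, lying on the bench at the left, close to the robot.

How it is judged (in metres and radians):
On the way, in this order (a step that is already met when the one before it is completed fails the run):
1. the billet is fully home between the copper sides, against the stop (x of billet_mid in the frame of home between -0.004 and 0.004 m and y of billet_mid in the frame of home between -0.006 and 0.006 m and z of billet_mid in the frame of home between -0.003 and 0.003 m and angle between the x axis of billet_mid and the x axis of home, either way round below 0.12 rad), for 0.2 s.
2. then the green start button is pressed down (value of joint start above 0.0042 m), for 0.05 s.
At the end, for the whole second after the job is handed in: The billet rests flat in the coil within 4 mm of home against the stop, within 6 mm of the channel's centre line and 0.12 rad of its direction, and the green button has been pressed (over 4.2 mm of its 6 mm) after that and is up again (all of step 1 and value of joint start below 0.002 m and linear speed of billet below 0.01 m/s); the robot touches nothing.
It fails at once if the billet is lifted (its centre more than 8 mm above its resting height) or tipped (height (world z) of billet_mid above 0.032 m or angle between billet_mid's own z axis and vertical above 0.2 rad).
It fails at once if the coil is forced by the billet (over 30 N) or bumped by the hand or arm (over 8 N) (contact force between billet and coil above 30 N or contact force between any of the arm, the fingers and coil above 8 N).
It fails at once if the heater is started with the billet not home (value of joint start above 0.0042 m and not (x of billet_mid in the frame of home between -0.004 and 0.004 m and y of billet_mid in the frame of home between -0.006 and 0.006 m and z of billet_mid in the frame of home between -0.003 and 0.003 m and angle between the x axis of billet_mid and the x axis of home, either way round below 0.12 rad)).
It fails at once if the red stop button is pressed (value of joint stop above 0.003 m).
It fails at once if a bystander is pushed away (over 20 mm) (distance of any of flux, square_bar, hammer, brush, mug, tongs from where it was at the start of the episode above 0.02 m).
It also fails if it takes over 70 s, if anything falls off the work surface, if the arm or the gripper's body presses on something with over 40 N, if the wrist force passes 120 N, or if a joint passes its speed limit or range.

## Robot

A 7-joint arm with a two-finger parallel gripper is mounted at the origin on the work surface. World frame = base frame: x ahead of the robot, y to its left, z up, the work surface at z = 0. Lengths are in mm, angles in rad, forces in N, time in s.
With the tool pointing down it reaches from about 400 to 900 mm from the base axis. Payload 5.6 kg.
Tool frame: the origin (TCP) lies midway between the tips of the shut fingers; the grasp point (between the pads) lies 19 mm behind it; x points along the fingers, y is the direction in which the jaws open and shut, and the axes are right-handed (so a half turn about x gives the same grasp; the last joint's range is limited). The gripper opens to 92 mm and grips with 3 to 60 N. Pads are 20 mm wide; open, the fingers measure 128 mm over their backs; the gripper's body (75 mm by 189 mm) begins 69 mm behind the grasp point.
Start: joints at [-1.349, 0.468, -0.012, 1.603, 0.006, 1.071, -0.056], TCP at [170.159, 627.341, 175.092] pointing down, gripper open.
Joint ranges: [-2.53, 2.53], [-0.31, 2.02], [-1.57, 1.55], [0.28, 2.44], [-1.29, 4.43], [0.15, 1.84], [-2.92, 2.92]. Speed limits (rad/s): [2.57, 2.57, 3.14, 3.14, 3.14, 3.14, 3.14].

## Interface

Orientations are given as a rotation vector (axis times angle).
In Python, from cell import robot, grip, kin, viewer gives the robot as it stands. Calls block until the motion is done:
- robot.movep(position, orientation): joint-space move of the TCP to a pose.
- robot.servo_line(position, feed=150, rotation=None): straight line of the TCP; rotation=None keeps the orientation; feed is the mean speed in mm/s.
- robot.goto_joints(angles): joint-space move.
- grip(opening, newtons=None): opening from 0.0 (shut) to 1.0 (fully open); newtons is the grip in N (None keeps the last); returns when the fingers have stopped.
- robot.hold(seconds).
- kin.ik(position, orientation): joint angles nearest the present ones, or None.
- robot.observe(): the state.
- viewer.read_camera(name): name is "side" or "top" or "wrist"; returns the picture (384x512x3 uint8, red, green, blue); there is no depth.
- viewer.camera_info(name): a dict with "camera_matrix" (3x3 intrinsics, pixels), "R" (3x3) and "t" (3): a world point X has camera coordinates R X + t. Camera axes: x right, y down, z forward; pixel columns grow to the right and rows downward; lengths in mm; the calibration is good to about 2 mm. A picture is of the moment at which its call begins: read the wrist's pose just before it. camera_info takes no time and is no camera call; for the wrist camera it gives the pose at the moment of the call.
A pose or a line that the arm cannot do raises robot.IKError and nothing moves.
- robot.job_done(): hands the job in, once; it reports no verdict.
Trained networks look in the newest picture that a camera, given by its name, has taken for a name from the list of things; names that differ only in an ending like _2 or _b are one class to them, and where a whole thing is asked for, a point or a joint stands for the part that bears it (a point fixed in the world has none). Each returns a list of dicts, best first, with "confidence" (0 to 1); they miss things now and then, are a little off and sometimes report something else, mostly with a low value. They report only what shows in the picture. A call takes as long as a camera call.
- viewer.silhouettes(name, camera): "mask" (384x512 bool, what is visible of it).
- viewer.pinpoint(name, camera): "at" ([x, y, z] in mm, in the coordinates of the camera as it stood for that picture, good to about 4 mm: a listed point, or the origin of a listed thing).
The state is a dict: "t": time; "joints": joint angles; "joint_velocities": joint speeds; "joint_torque": joint torques, N m; "tcp_pos": TCP position; "tcp_rot": TCP orientation; "contact_force": force on the tool from outside, world axes, zero at the start; "wrist_torque": the same for the moment, N m; "grip_width": opening from 0.0 (shut) to 1.0 (fully open).
Only numpy, scipy, OpenCV 4.12 (cv2) and the standard library are available. Lean on these libraries where they do the work, as an engineer would, in place of code of your own. Each camera call takes 0.05 s, during which the arm holds its last target. There are 200 camera calls.

## Working session

There is one attempt and no reset: what is moved stays moved. The work goes in short steps, each a Python script; the robot and the scene stay as the last script left them, time stands still between calls to the robot, and variables do not carry over. Pictures are saved under pics/ and viewed, about 8 in all and at most 12, crops included, and the job is handed in when it is done.

```bash
ls; mkdir -p pics; cat > h.py <<'E'
import numpy as np, cv2
from cell import robot, grip, kin, viewer
def W(p,ci): return np.array(ci["R"]).T@(np.array(p)-np.array(ci["t"]).ravel())
def pin(n,c,k=2):
    ci=viewer.camera_info(c); return [(np.round(W(d["at"],ci),1),round(d["confidence"],2)) for d in viewer.pinpoint(n,c)[:k]]
def shot(c,f=None):
    im=np.array(viewer.read_camera(c))
    if f: cv2.imwrite("pics/"+f,im[:,:,::-1])
    return im
def px2w(u,v,z,ci):
    R=np.array(ci["R"]);t=np.array(ci["t"]).ravel();K=np.array(ci["camera_matrix"])
    d=R.T@np.linalg.inv(K)@[u,v,1.]; c=-R.T@t
    return c+d*(z-c[2])/d[2]
def w2px(X,ci):
    p=np.array(ci["camera_matrix"])@(np.array(ci["R"])@np.array(X)+np.array(ci["t"]).ravel()); return p[:2]/p[2]
E
python3 - <<'E'
from h import *
s=robot.observe(); print(s["t"],s["tcp_pos"],s["tcp_rot"],s["grip_width"])
for c in ("top","side"):
    shot(c,c+"0.png")
    for n in ("billet_mid","home","start_top","stop_top","flux","square_bar","mug","heater","coil"): print(c,n,pin(n,c))
    ci=viewer.camera_info(c); print(-np.array(ci["R"]).T@np.array(ci["t"]).ravel())
E
```

```text
pics
0.0 [170.00553063 626.695535   174.15931381] [ 0.20655202  1.56087293 -0.20931998] 0.9988782549875286
top billet_mid [(array([515.4,  27.9,  22.3]), 0.59)]
top home [(array([640.4,  33.3,  24.5]), 0.95)]
top start_top [(array([ 463. , -310.4,   69. ]), 0.56)]
top stop_top [(array([ 462.8, -310.8,   70.5]), 0.69), (array([ 532.1, -337.1,   71. ]), 0.58)]
top flux [(array([ 661.6, -146. ,    1.6]), 0.71)]
top square_bar [(array([660.8, -51.4,  14.7]), 0.7), (array([429.1, 406.4,   2.6]), 0.54)]
top mug [(array([ 366.7, -511.2,    1.2]), 0.89)]
top heater [(array([639.7,  33.1,   3.5]), 0.97)]
top coil [(array([6.405e+02, 4.070e+01, 2.000e-01]), 0.69)]
[ 352.97713342  -34.44988643 1026.84620483]
side billet_mid [(array([519.3,  29.8,  20.3]), 0.69), (array([ 655.9, -150.6,   -2.2]), 0.26)]
side home [(array([644.4,  35.7,  22.2]), 0.61), (array([644.1,  31.7,  -3.5]), 0.33)]
side start_top [(array([ 463.1, -317.2,   65.6]), 0.52), (array([428.6, 404.8,  -2.1]), 0.39)]
side stop_top [(array([ 534.4, -339.4,   63.8]), 0.4), (array([308. , 340. ,  -2.8]), 0.17)]
side flux [(array([ 654.2, -148.8,   -3.5]), 0.69)]
side square_bar [(array([664.4, -50.1,  14.1]), 0.67)]
side mug [(array([ 3.633e+02, -5.099e+02, -1.000e-01]), 0.95)]
side heater [(array([644.2,  31.3,  -3.2]), 0.86)]
side coil [(array([ 6.376e+02,  2.940e+01, -4.000e-01]), 0.89), (array([309.6, 342.9,  -1.3]), 0.75)]
[  133.71784186 -1187.32327854  1325.3946377 ]
```

View pics/top0.png

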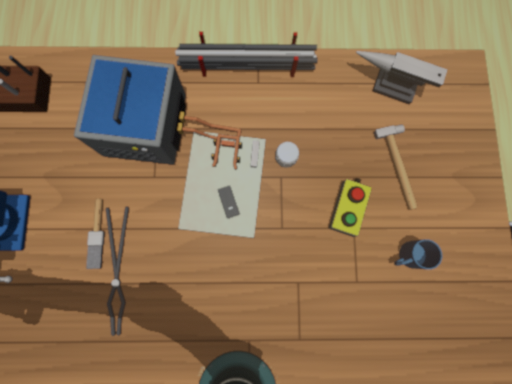

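View pics/side0.png

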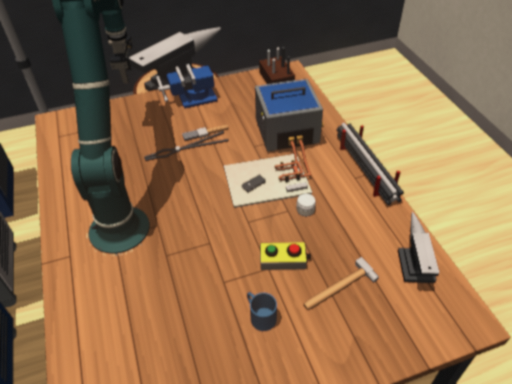

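```bash
cat >> h.py <<'E'
from scipy.spatial.transform import Rotation as Ro
def down(yaw):  # tool x down, tool y along heading yaw+90deg
    x=np.array([0,0,-1.]); y=np.array([-np.sin(yaw),np.cos(yaw),0]); return Ro.from_matrix(np.c_[x,y,np.cross(x,y)]).as_rotvec()
E
python3 - <<'E'
from h import *
s=robot.observe(); print(Ro.from_rotvec(s["tcp_rot"]).as_matrix().round(2))
robot.servo_line([170,560,380],feed=250)
for a in (0,np.pi): print(kin.ik([520,0,330],down(a)))
q=[kin.ik([520,0,330],down(a)) for a in (0,np.pi)]
a=[0,np.pi][int(np.argmin([abs(x[6]) if x is not None else 9 for x in q]))]
print("a",a)
robot.movep([520,0,330],down(a)); robot.hold(.3)
grip(0.0)
ci=viewer.camera_info("wrist"); shot("wrist","w0.png")
print(ci, robot.observe()["tcp_pos"],robot.observe()["t"])
for n in ("billet_mid","home","square_bar"): print(n,pin(n,"wrist"))
E
```

```text
[[ 0.    0.26  0.97]
 [ 0.    0.97 -0.26]
 [-1.    0.    0.  ]]
[-0.77547812  0.11940938  0.79586836  1.75332972 -0.08831228  1.30550301
  1.61082498]
[-0.74727011  0.11755521  0.76319215  1.75206435 -0.08411392  1.30528997
 -1.53621319]
a 3.141592653589793
{'camera_matrix': array([[332.93069444,   0.        , 253.48607664],
       [  0.        , 332.93069444, 183.15493201],
       [  0.        ,   0.        ,   1.        ]]), 'R': array([[-1.70307926e-04, -9.99999547e-01,  9.36354662e-04],
       [-9.56961982e-01,  4.34720687e-04,  2.90212983e-01],
       [-2.90213259e-01, -8.46630242e-04, -9.56961623e-01]]), 't': array([-3.14450594e-01,  4.19627657e+02,  6.90459367e+02])} [5.19995978e+02 3.42823158e-02 3.30006044e+02] 6.075
billet_mid [(array([519.3,  29.1,  23.2]), 0.68)]
home [(array([639.5,  38.4,  26. ]), 0.62)]
square_bar [(array([658.6, -52.6,  15.4]), 0.63), (array([ 533. , -337.8,   65.9]), 0.32)]
```

View pics/w0.png

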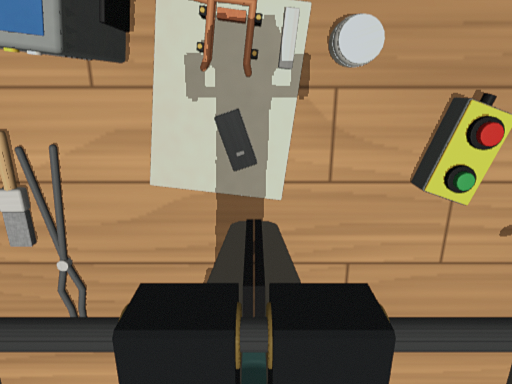

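```bash
python3 - <<'E'
from h import *
robot.servo_line([570,20,300],feed=150); robot.hold(.4)
ci=viewer.camera_info("wrist"); im=shot("wrist","w1.png")
np.save("w1.npy",im)
for n in ("billet_mid","home","coil","square_bar"): print(n,pin(n,"wrist"))
for n,z in (("billet_mid",33),):
    for d in viewer.silhouettes(n,"wrist")[:1]:
        m=d["mask"].astype(np.uint8); c=max(cv2.findContours(m,0,1)[0],key=cv2.contourArea)
        w=np.array([px2w(*p[0],z,ci)[:2] for p in c],np.float32); r=cv2.minAreaRect(w); print(n,d["confidence"],r,cv2.boxPoints(r).round(1))
for k in ("R","t"): np.save("ci_"+k,ci[k])
print([w2px([639+a,35+b,c],ci).round() for a,b,c in ((-215,-110,15),(-215,110,15),(85,-110,15),(85,110,15),(45,0,24))], robot.observe()["t"])
big=cv2.resize(im,None,fx=1.5,fy=1.5,interpolation=cv2.INTER_CUBIC); cv2.imwrite("pics/w1b.png",big[:,:,::-1])
E
```

```text
billet_mid [(array([516.7,  32.8,  25.2]), 0.66)]
home [(array([638.5,  38.2,  27.7]), 0.71)]
coil []
square_bar [(array([659.5, -50.1,  17.6]), 0.96)]
billet_mid 0.63 ((657.44677734375, -144.91616821289062), (78.97089385986328, 66.5285873413086), 83.41475677490234) [[ 619.9 -180.3]
 [ 686.  -188. ]
 [ 695.  -109.5]
 [ 628.9 -101.9]]
[array([312., 229.]), array([176., 229.]), array([323.,  27.]), array([161.,  27.]), array([242.,  58.])] 7.4833
```

View pics/w1b.png

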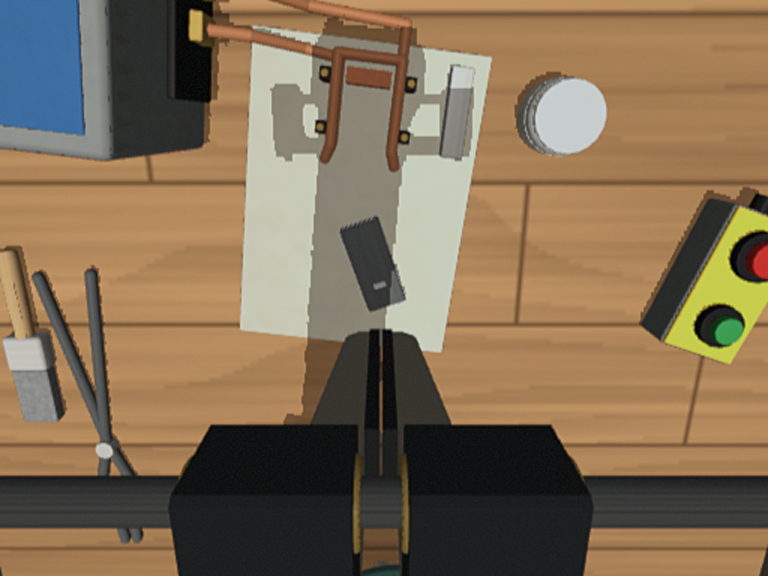

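```bash
cat >> h.py <<'E'
from scipy.optimize import minimize, least_squares
def rect(p,lx,ly,zs):
    c,s=np.cos(p[2]),np.sin(p[2])
    return [[p[0]+c*a-s*b,p[1]+s*a+c*b,z] for z in zs for a,b in ((lx/2,ly/2),(lx/2,-ly/2),(-lx/2,-ly/2),(-lx/2,ly/2))]
def fitbillet(im,ci,guess,thr=75,dbg=None,r=70):
    g=im.max(2).astype(int); m=(g<thr).astype(np.uint8)
    u,v=w2px([guess[0],guess[1],24],ci).astype(int)
    n,l,st,ce=cv2.connectedComponentsWithStats(m[max(v-r,0):v+r,max(u-r,0):u+r]); 
    full=np.zeros(m.shape,np.uint8); k=l[min(v,r),min(u,r)]
    full[max(v-r,0):v+r,max(u-r,0):u+r]=(l==k)&(k>0)
    S=4; F=cv2.resize(full,None,fx=S,fy=S,interpolation=cv2.INTER_LINEAR)
    F=(cv2.GaussianBlur(cv2.resize(full*255,None,fx=S,fy=S,interpolation=cv2.INTER_LINEAR),(9,9),0)>127)
    def cost(p):
        P=np.array([w2px(x,ci) for x in rect(p,90,40,(15,33))]); h=cv2.convexHull(((P+.5)*S-.5).astype(np.float32)).astype(np.int32)
        M=np.zeros(F.shape,np.uint8); cv2.fillConvexPoly(M,h,1); M=M>0
        return 1-(M&F).sum()/(M|F).sum()
    best=None
    for y0 in (guess[2],guess[2]+.15,guess[2]-.15):
        q=np.array([guess[0],guess[1],y0]); sim=np.array([q,q+[8,0,0],q+[0,8,0],q+[0,0,.1]])
        o=minimize(cost,q,method="Nelder-Mead",options=dict(initial_simplex=sim,xatol=.05,fatol=1e-4))
        if best is None or o.fun<best.fun: best=o
    return best.x,best.fun,int(full.sum())
def loc(H,p):
    c,s=np.cos(H[2]),np.sin(H[2]); d=np.array(p[:2])-H[:2]; return np.array([c*d[0]+s*d[1],-s*d[0]+c*d[1]])
def glo(H,a,b): 
    c,s=np.cos(H[2]),np.sin(H[2]); return np.array([H[0]+c*a-s*b,H[1]+s*a+c*b])
E
python3 - <<'E'
from h import *
ci=viewer.camera_info("wrist"); im=np.load("w1.npy")
pb=np.array([[240,329],[441,352],[491,57],[253,27]])/1.5
W4=np.array([px2w(*p,15,ci) for p in pb]); print(W4.round(1))
loc4=np.array([[-215,110],[-215,-110],[85,-110],[85,110]])
f=lambda p:np.concatenate([glo(p,*l)-w[:2] for l,w in zip(loc4,W4)])
o=least_squares(f,[639,35,0]); H=o.x; print(H,o.fun.round(1))
# channel checks: stop block, tube tips
B,c,n=fitbillet(im,ci,[517,31,.25]); print("billet",B,c,n,"local",loc(H,B),B[2]-H[2])
d=im.copy()
def dr(P,col):
    for i in range(4): cv2.line(d,*[tuple(int(t) for t in w2px(P[j],ci).round()) for j in (i,(i+1)%4)],col,1)
dr(rect(B,90,40,(33,)),(255,255,0)); dr([[*glo(H,*l),15] for l in loc4],(255,0,0))
dr([[*glo(H,*l),49] for l in ((-27,23),(73,23),(73,-23),(-27,-23))],(0,0,255))
dr([[*glo(H,*l),15] for l in ((-45,20),(45,20),(45,-20),(-45,-20))],(0,255,255))
cv2.imwrite("pics/d1.png",cv2.resize(d[:260,130:370],None,fx=3,fy=2.3)[:,:,::-1][:600])
np.save("H0.npy",H)
E
```

```text
[[441.6 169.5  15. ]
 [414.5 -46.2  15. ]
 [709.8 -81.5  15. ]
 [734.7 133.9  15. ]]
[ 6.39693973e+02  3.61496227e+01 -1.19868713e-01] [-2.2  1.6 -1.4 -1.1  1.1 -1.7  2.5  1.3]
billet [5.15113904e+02 2.68746781e+01 3.20552703e-01] 0.20364911757023996 1334 local [-122.5770099   -24.10590757] 0.44042141515348215
```

View pics/d1.png

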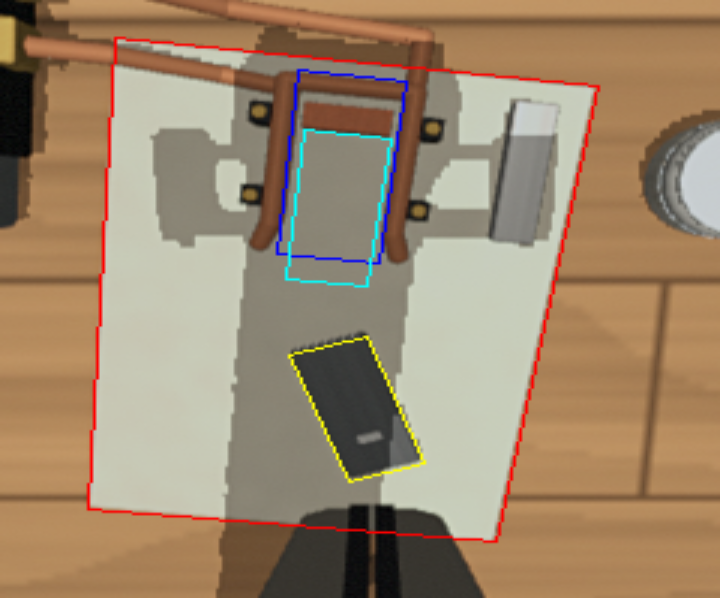

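```bash
python3 - <<'E'
from h import *
H=np.load("H0.npy"); r=down(H[2]-np.pi/2)
P=lambda a,b,z:[*glo(H,a,b),z]
print(kin.ik(P(-118,-95,20),r))
robot.movep(P(-118,-95,140),r); grip(0.48)
robot.servo_line(P(-118,-95,20),feed=120)
print(robot.observe()["contact_force"])
robot.servo_line(P(-118,-33,20),feed=35); robot.hold(.2)
s=robot.observe(); print(s["t"],s["contact_force"],loc(H,s["tcp_pos"]),s["grip_width"])
ci=viewer.camera_info("wrist"); im=shot("wrist","w2.png")
print(pin("billet_mid","wrist"))
robot.servo_line(P(-118,-60,20),feed=100)
ci=viewer.camera_info("wrist"); im=shot("wrist","w3.png"); B,c,n=fitbillet(im,ci,[*glo(H,-120,-3),H[2]],r=110); print(B,c,n,loc(H,B),B[2]-H[2])
print([loc(H,w) for w,_ in pin("billet_mid","wrist")])
E
```

```text
[-0.30947275  0.48691639  0.40755345  2.06783304 -0.31353136  0.64515639
  0.18864525]
[-1.03844483  0.27465019 -0.26185535]
12.925 [-0.56812765  0.05261026 -0.18763995] [-118.00407371  -33.12432564] 0.48390464749078954
[(array([515.8,  27.3,  24.1]), 0.67)]
[5.16008877e+02 2.65163697e+01 3.42048254e-01] 0.11847170815641905 8904 [-121.64561165  -24.3546223 ] 0.4619169670192848
[array([-120.1356975 ,  -23.58491045])]
```

View pics/w2.png

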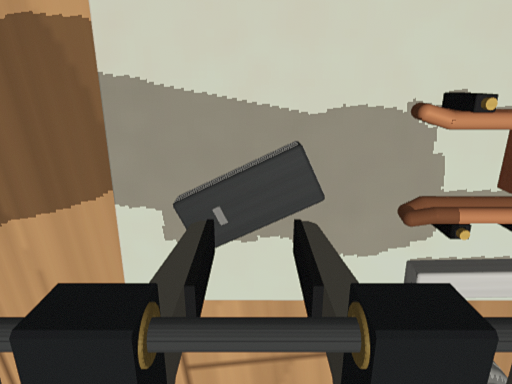

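```bash
python3 - <<'E'
from h import *
H=np.load("H0.npy"); s=robot.observe(); print(s["tcp_pos"],s["t"],s["contact_force"])
print(Ro.from_rotvec(s["tcp_rot"]).as_matrix().round(3))
ci=viewer.camera_info("wrist")
im=cv2.imread("pics/w3.png")
for z in (20,28,36):
    for a in (-140,-96): print(z,a,w2px([*glo(H,a,-60),z],ci).round(), w2px([*glo(H,a,-50),z],ci).round())
B=[516.0,26.5,.342]
for p in rect(B,90,40,(33,)): cv2.circle(im,tuple(w2px(p,ci).astype(int)),2,(0,0,255),-1)
cv2.imwrite("pics/w3b.png",cv2.resize(im,None,fx=1.5,fy=1.5))
E
```

```text
[515.47592461  -8.74325092  19.99900707] 13.5417 [ 0.65153784 -0.49161666 -1.09364818]
[[ 0.     0.993 -0.119]
 [ 0.    -0.119 -0.993]
 [-1.     0.    -0.   ]]
20 -140 [221. 211.] [221. 197.]
20 -96 [287. 211.] [287. 197.]
28 -140 [220. 215.] [220. 201.]
28 -96 [288. 215.] [288. 201.]
36 -140 [219. 220.] [218. 205.]
36 -96 [289. 220.] [290. 205.]
```

View pics/w3b.png

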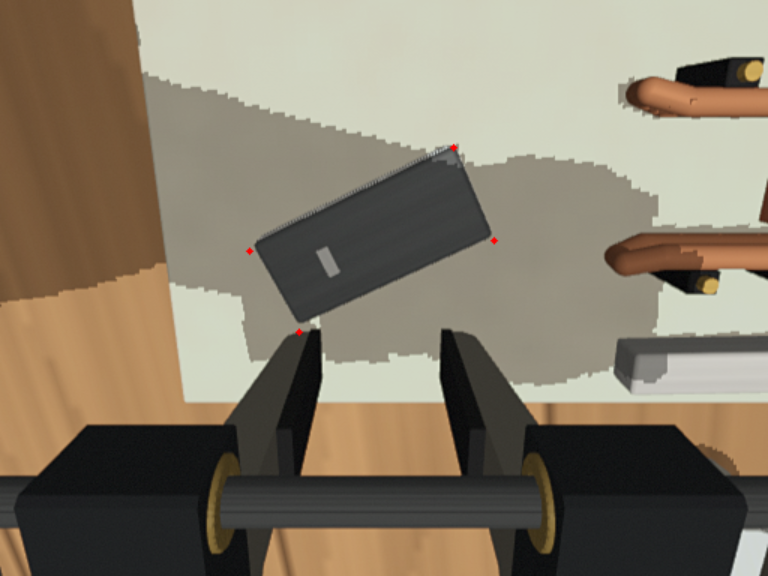

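```bash
cat >> h.py <<'E'
def feel(p,zmin,step=2,thr=3):
    f0=np.array(robot.observe()["contact_force"]); z=robot.observe()["tcp_pos"][2]
    while z>zmin:
        z-=step; robot.servo_line([p[0],p[1],z],feed=30); s=robot.observe(); f=np.array(s["contact_force"])-f0
        if abs(f[2])>thr: return z,f.round(1),s["tcp_pos"][2]
    return z,f.round(1),None
E
python3 - <<'E'
from h import *
s=robot.observe(); p=s["tcp_pos"]
print(feel(p,8))
robot.servo_line([p[0],p[1],24],feed=100); grip(0.0); print(robot.observe()["grip_width"])
print(feel(p,8)); robot.servo_line([p[0],p[1],24],feed=100); print(robot.observe()["t"])
E
```

```text
(np.float64(7.999007071492915), array([-1. ,  0.7,  1.6]), None)
0.007510441236546537
(np.float64(7.985238970172567), array([-0.4, -0.4,  0.5]), None)
18.4083
```

```bash
python3 - <<'E'
from h import *
s=robot.observe(); p=s["tcp_pos"]
robot.servo_line([p[0],p[1],8],feed=80)
print(feel(p,-32)); s=robot.observe(); ci=viewer.camera_info("wrist")
shot("side","s2.png"); shot("wrist","w4.png"); a=cv2.imread("pics/s2.png")[150:230,200:340]; b=cv2.imread("pics/w4.png")[60:300,130:380]
print(w2px(s["tcp_pos"],viewer.camera_info("side")),w2px(s["tcp_pos"],ci))
robot.servo_line([p[0],p[1],s["tcp_pos"][2]+4],feed=80); print(robot.observe()["t"])
cv2.imwrite("pics/c.png",np.hstack([cv2.resize(a,(500,286)), cv2.resize(b,(298,286))]))
E
```

```text
(np.float64(-25.164518045967412), array([-2. ,  0.1, 12.3]), np.float64(-24.08302840673045))
[256.14011535 197.40123677] [253.99066599 209.8318496 ]
23.1167
```

View pics/c.png

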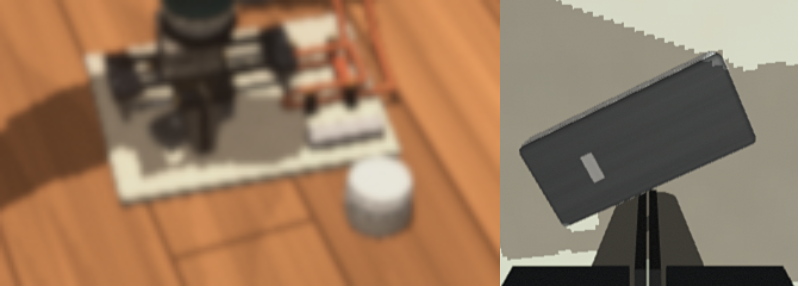

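```bash
python3 - <<'E'
from h import *
H=np.load("H0.npy"); r=down(H[2]-np.pi/2)
P=lambda a,b,z:[*glo(H,a,b),z]
# camera at z+4 relative to w4 picture: shift
ci=viewer.camera_info("wrist"); s=robot.observe()
x=px2w(256,219,s["tcp_pos"][2]+39,ci); off=loc(H,x)-loc(H,s["tcp_pos"]); print("front face off",off)
robot.servo_line(P(-118,-95,-10),feed=150); grip(0.48); robot.servo_line(P(-118,-95,-20),feed=60)
f0=np.array(robot.observe()["contact_force"])
yend=-24-off[1]
robot.servo_line(P(-118,-50,-20),feed=50); print(np.array(robot.observe()["contact_force"])-f0)
robot.servo_line(P(-118,yend,-20),feed=40); robot.hold(.1)
s=robot.observe(); print(s["t"],s["contact_force"]-f0,loc(H,s["tcp_pos"]))
shot("wrist","w5.png"); print([(loc(H,w),c) for w,c in pin("billet_mid","wrist")])
robot.servo_line(P(-118,yend-30,-20),feed=150)
ci=viewer.camera_info("wrist"); im=shot("wrist","w6.png"); B,c,n=fitbillet(im,ci,[*glo(H,-118,-4),H[2]],r=110); print(B,c,n,loc(H,B),B[2]-H[2],robot.observe()["t"])
d=im.copy()
for z in (15,33):
  cv2.polylines(d,[np.array([w2px(p,ci) for p in rect(B,90,40,(z,))]).astype(np.int32)],True,(255,255,0))
for l in (23,-23,0): cv2.line(d,*[tuple(int(t) for t in w2px(P(a,l,15),ci)) for a in (-150,60)],(0,0,255))
cv2.imwrite("pics/d2.png",cv2.cvtColor(d,cv2.COLOR_RGB2BGR))
E
```

```text
front face off [1.0369612  9.93882484]
[ 0.30029161  0.07587701 -0.7191892 ]
26.3083 [ 0.49758893  0.09044081 -0.41119788] [-117.77578941  -33.46655388]
[(array([-116.38127243,    0.43641949]), 0.67)]
[ 5.24279112e+02  4.58750597e+01 -1.87508165e-01] 0.232236728633456 12811 [-115.74966884   -4.14587341] -0.06763945295366915 26.8083
```

View pics/d2.png

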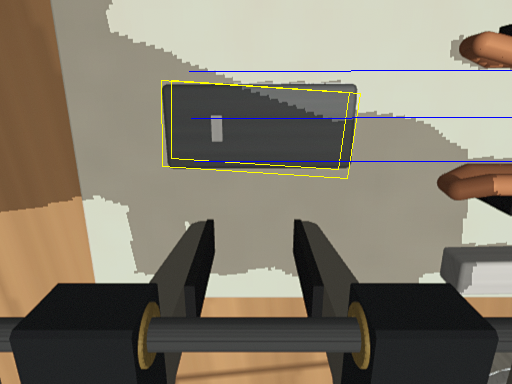

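```bash
python3 - <<'E'
from h import *
H=np.load("H0.npy"); ci=viewer.camera_info("wrist"); im=cv2.imread("pics/w6.png")[:,:,::-1]
print(im[100:130:10,330].tolist(), im[150,200],im[190,250],im[75:95,330].max(1).tolist(),im[155:180,250].max(1).tolist())
for t in (95,105,115,125):
    B,c,n=fitbillet(im,ci,[*glo(H,-116,-3),H[2]],thr=t,r=110); print(t,c,n,loc(H,B),B[2]-H[2])
for uv in ((163,167),(352,167)): print(loc(H,px2w(*uv,33,ci)))
for uv in ((442,185),(445,178),(462,48)): print(loc(H,px2w(*uv,30,ci)),loc(H,px2w(*uv,44,ci)))
E
```

```text
[[110, 112, 111], [113, 113, 112], [62, 63, 62]] [64 66 65] [153 148 132] [217, 217, 217, 218, 220, 201, 151, 175, 189, 83, 77, 92, 100, 105, 110, 109, 109, 110, 108, 110] [64, 63, 63, 64, 64, 63, 62, 64, 64, 65, 61, 52, 52, 108, 155, 154, 153, 153, 152, 153, 152, 152, 152, 154, 152]
95 0.20557046026918158 13288 [-115.7787602   -1.903216 ] -0.003717155674682171
105 0.18439300530613922 13650 [-115.9417747    -1.78034446] -0.0033922297853193756
115 0.05863946289478206 15730 [-115.21630253   -1.9508793 ] 0.0005303476186077766
125 0.05315179021684313 15847 [-115.62428612   -1.90853617] -0.0007744335700293897
[-161.94503084  -20.44985003]
[-70.72391679 -20.51625359]
[-24.01670023 -30.57404178] [-32.31267675 -26.23266731]
[-23.12240127 -26.93383485] [-31.49710904 -22.91293266]
[-25.56682567  33.16340449] [-33.72633407  31.89353624]
```

```bash
python3 - <<'E'
from h import *
H=np.load("H0.npy"); r=down(H[2]-np.pi/2)
P=lambda a,b,z:[*glo(H,a,b),z]
robot.servo_line(P(-118,-40,-20),feed=120); robot.servo_line(P(-118,-31,-20),feed=30)
robot.servo_line(P(-118,-60,-20),feed=150); robot.servo_line(P(-118,-60,70),feed=200)
q=robot.observe()["joints"]; R=[down(H[2]+a) for a in (np.pi,0)]
k=[kin.ik(P(-195,0,60),x) for x in R]; print(k)
i=int(np.argmin([np.abs(np.array(x)-q).max() if x is not None else 99 for x in k])); print(i)
robot.movep(P(-195,0.6,60),R[i]); grip(0.1); robot.hold(.2)
ci=viewer.camera_info("wrist"); im=shot("wrist","w7.png"); B,c,n=fitbillet(im,ci,[*glo(H,-116,0.6),H[2]],thr=120,r=110); print(B,c,n,loc(H,B),B[2]-H[2],robot.observe()["t"])
d=im.copy()
for z in (15,33):
  cv2.polylines(d,[np.array([w2px(p,ci) for p in rect(B,90,40,(z,))]).astype(np.int32)],True,(255,255,0))
for l in (23,-23,0): cv2.line(d,*[tuple(int(t) for t in w2px(P(a,l,15),ci)) for a in (-60,45)],(0,0,255))
cv2.imwrite("pics/d3.png",cv2.cvtColor(d,cv2.COLOR_RGB2BGR))
E
```

```text
[array([-0.91949363,  0.40318392,  0.85944274,  2.21127382, -0.47042917,
        0.71507324, -1.4256676 ]), array([-0.28483789,  0.30702494,  0.08977509,  2.17535093, -0.04415949,
        0.66084994,  1.2865588 ])]
1
[524.60854366  53.31205075   0.94390714] 0.774985643567955 25721 [-116.31193061    3.27714635] 1.063775856903835 30.575
```

View pics/d3.png

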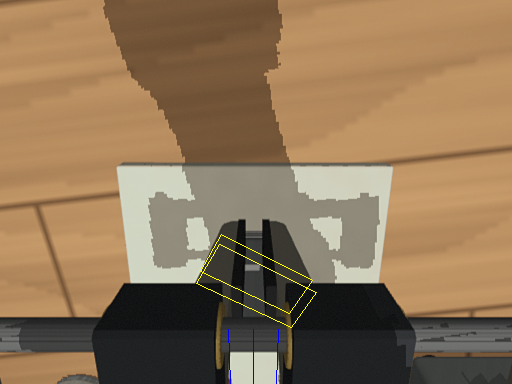

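```bash
python3 - <<'E'
from h import *
H=np.load("H0.npy"); r=down(H[2]+np.pi)
P=lambda a,b,z:[*glo(H,a,b),z]
print(kin.ik(P(-195,0,-20),r))
robot.movep(P(-190,0.6,60),r); robot.servo_line(P(-190,.6,-20),feed=120); robot.hold(.1)
ci=viewer.camera_info("wrist"); im=shot("wrist","w8.png"); B,c,n=fitbillet(im,ci,[*glo(H,-116,0.6),H[2]],thr=120,r=110); print(B,c,n,loc(H,B),B[2]-H[2],robot.observe()["t"])
d=im.copy()
for z in (15,33):
  cv2.polylines(d,[np.array([w2px(p,ci) for p in rect(B,90,40,(z,))]).astype(np.int32)],True,(255,255,0))
for l in (23,-23,0): cv2.line(d,*[tuple(int(t) for t in w2px(P(a,l,44),ci)) for a in (-60,45)],(0,0,255))
cv2.imwrite("pics/d4.png",cv2.cvtColor(d,cv2.COLOR_RGB2BGR))
E
```

```text
[-0.91715597  0.6417072   0.88853965  2.245207   -0.87241528  0.65176229
 -1.07126721]
[ 5.26051698e+02  4.88655451e+01 -1.21090430e-01] 0.035933139406110204 16333 [-114.34741071   -0.96487769] -0.0012217178814156876 33.5
```

View pics/d4.png

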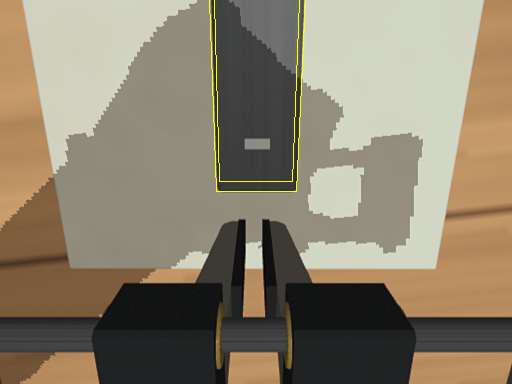

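```bash
python3 - <<'E'
from h import *
H=np.load("H0.npy"); u=np.array([np.cos(H[2]),np.sin(H[2])]); n=np.array([-u[1],u[0]])
P=lambda a,b,z:[*glo(H,a,b),z]
f0=np.array(robot.observe()["contact_force"]); stop=False
for x in (-170,-160,-150,-140,-130,-120,-110,-100,-92):
    robot.servo_line(P(x,0,-20),feed=45); f=np.array(robot.observe()["contact_force"])-f0
    print(x,(f[:2]@u).round(1),(f[:2]@n).round(1),f[2].round(1))
    if abs(f[:2]@u)>8 or abs(f[:2]@n)>8: break
ci=viewer.camera_info("wrist"); im=shot("wrist","w9.png"); B,c,k=fitbillet(im,ci,[*glo(H,-37,0),H[2]],thr=120,r=110); print(c,k,loc(H,B),B[2]-H[2],robot.observe()["t"])
d=im.copy()
for z in (15,33):
  cv2.polylines(d,[np.array([w2px(p,ci) for p in rect(B,90,40,(z,))]).astype(np.int32)],True,(255,255,0))
cv2.imwrite("pics/d5.png",cv2.cvtColor(d,cv2.COLOR_RGB2BGR))
E
```

```text
-170 -0.9 0.1 0.3
-160 -0.6 0.6 0.7
-150 -1.1 0.9 0.4
-140 -0.7 0.2 0.5
-130 0.3 1.0 1.6
-120 -0.6 0.3 1.3
-110 -0.7 -0.6 -0.2
-100 -0.6 0.2 1.3
-92 -1.1 1.2 0.4
0.09839999422641132 16717 [-37.33670986  -0.13529729] -0.002677682988120267 37.0917
```

View pics/d5.png

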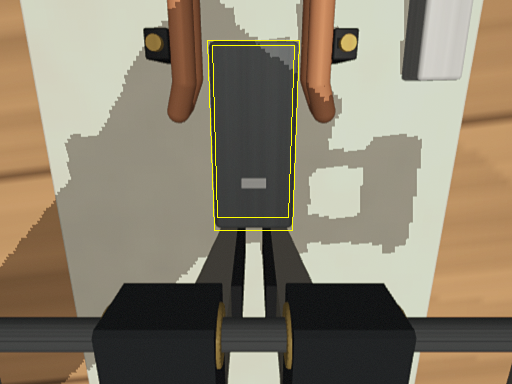

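```bash
python3 - <<'E'
from h import *
H=np.load("H0.npy"); u=np.array([np.cos(H[2]),np.sin(H[2])]); n=np.array([-u[1],u[0]])
P=lambda a,b,z:[*glo(H,a,b),z]
f0=np.array(robot.observe()["contact_force"])
for x in (*np.arange(-86,-61,6),*np.arange(-61,-45,.7)):
    robot.servo_line(P(x,0,-20),feed=30); s=robot.observe(); f=np.array(s["contact_force"])-f0
    fu=f[:2]@u; print(round(float(x),1),fu.round(1),(f[:2]@n).round(1))
    if abs(fu)>5 or abs(f[:2]@n)>8: break
print(loc(H,s["tcp_pos"]))
ci=viewer.camera_info("wrist"); im=shot("wrist","w10.png"); B,c,k=fitbillet(im,ci,[*glo(H,0,0),H[2]],thr=120,r=110); print(c,k,loc(H,B),B[2]-H[2],robot.observe()["t"])
print([loc(H,w) for w,_ in pin("billet_mid","wrist")])
cv2.imwrite("pics/d6.png",cv2.resize(im[:260,100:420],None,fx=2,fy=2)[:,:,::-1])
E
```

```text
-86.0 -0.6 1.2
-80.0 0.3 -0.6
-74.0 -0.3 0.2
-68.0 -0.3 0.2
-62.0 -0.2 0.1
-61.0 -2.7 -0.0
-60.3 -3.1 0.4
-59.6 -2.5 -0.3
-58.9 -3.0 -0.4
-58.2 -3.8 -0.4
-57.5 -2.9 -0.2
-56.8 -2.6 -0.0
-56.1 -2.3 0.8
-55.4 -2.5 0.8
-54.7 -0.7 1.2
-54.0 -4.4 0.4
-53.3 -6.7 0.4
[-54.45630326   0.05914382]
0.10771570257308238 16998 [0.71452766 0.05111718] -0.00628333350333192 41.8917
[array([0.21771689, 1.58780581])]
```

```bash
python3 - <<'E'
from h import *
H=np.load("H0.npy"); P=lambda a,b,z:[*glo(H,a,b),z]
robot.servo_line(P(-80,0,-20),feed=80); robot.servo_line(P(-100,0,120),feed=250)
ci=viewer.camera_info("wrist"); im=shot("wrist","w11.png"); B,c,k=fitbillet(im,ci,[*glo(H,0,0),H[2]],thr=120,r=110); print(c,k,loc(H,B),B[2]-H[2])
q=robot.observe()["joints"]; best=None
for a in np.arange(-np.pi,np.pi,np.pi/6):
    k=kin.ik([410,-300,140],down(a))
    if k is not None:
        m=np.abs(np.array(k)-q).max()
        if best is None or m<best[0]: best=(m,a,k)
print(best)
a=best[1]; robot.movep([410,-300,140],down(a)); grip(0.0); robot.hold(.2)
np.save("a.npy",a)
shot("wrist","w12.png")
for n in ("start_top","stop_top"): print(n,pin(n,"wrist"))
shot("top"); 
for n in ("start_top","stop_top"): print(n,pin(n,"top"))
im=cv2.imread("pics/w12.png"); ci=viewer.camera_info("wrist"); h=cv2.cvtColor(im,cv2.COLOR_BGR2HSV)
for nm,lo,hi in (("g",(45,120,40),(85,255,255)),("r",(0,180,90),(6,255,255))):
    m=cv2.inRange(h,lo,hi); k,l,st,ce=cv2.connectedComponentsWithStats(m); 
    j=1+np.argmax(st[1:,4]) if k>1 else None
    if j: print(nm,st[j],ce[j],[px2w(*ce[j],z,ci).round(1) for z in (60,67)])
print(robot.observe()["t"])
E
```

```text
0.024982244118011754 5420 [ 0.44642332 -0.04917616] 0.0031843926483937635
(np.float64(0.6323265903669264), np.float64(2.094395102393194), array([-0.45153179,  0.71043983,  1.44697472,  2.03372695, -0.78916554,
        1.14768018, -1.26918584]))
start_top [(array([ 462. , -311.7,   67.2]), 0.87)]
stop_top [(array([ 531.7, -337.4,   66.1]), 0.57)]
start_top []
stop_top [(array([ 366.5, -512. ,    0.7]), 0.17)]
g [192 121  33  34 857] [208.4235706  137.10151692] [array([ 461.9, -312.3,   60. ]), array([ 461.6, -313.7,   67. ])]
r [ 124   46   45   44 1492] [145.65348525  67.80227882] [array([ 533.1, -337.1,   60. ]), array([ 531.1, -337.9,   67. ])]
45.4
```

```bash
python3 - <<'E'
from h import *
a=float(np.load("a.npy")); x,y=462,-313
k=[kin.ik([x,y,z],down(b)) for z in (20,) for b in (a,a-np.pi)]; print(k)
robot.movep([x,y,110],down(a)); robot.servo_line([x,y,36],feed=100); robot.hold(.2)
f0=np.array(robot.observe()["contact_force"]); zc=None
for z in np.arange(35,12,-1.):
    robot.servo_line([x,y,z],feed=25); s=robot.observe(); f=(np.array(s["contact_force"])-f0)[2]
    print(z,s["tcp_pos"][2].round(2),f.round(1))
    if f>14: break
robot.hold(.25); s=robot.observe(); print(s["contact_force"]-f0,s["tcp_pos"],s["t"])
robot.servo_line([x,y,60],feed=80); robot.servo_line([x,y,140],feed=150)
print(robot.observe()["t"],robot.observe()["contact_force"])
E
```

```text
[array([-0.27578245,  0.8721791 ,  1.16288619,  1.98831046, -0.98660814,
        1.00218665, -1.23114453]), array([ 0.89065848,  0.57785282, -0.45455692,  1.91459354,  0.36736312,
        0.73119085,  0.746732  ])]
35.0 35.04 -0.6
34.0 33.93 -0.7
33.0 32.93 -0.4
32.0 31.94 -0.3
31.0 31.01 -0.8
30.0 30.1 0.2
29.0 29.06 1.7
28.0 28.02 3.7
27.0 27.05 3.6
26.0 26.06 4.5
25.0 25.05 4.7
24.0 24.83 11.4
23.0 24.71 19.9
[-2.09644372  4.22826617 19.41461049] [ 462.15878113 -313.11197167   24.70177139] 50.35
51.6417 [ 0.16204571 -0.14158518  0.57488172]
```

```bash
python3 - <<'E'
from h import *
H=np.load("H0.npy")
shot("top"); print([(loc(H,w),c) for w,c in pin("billet_mid","top")])
print(pin("start_top","top"),pin("start_top","wrist") if shot("wrist") is not None else 0)
robot.job_done(); print(robot.observe()["t"])
E
```

```text
[(array([-4.58260717, -1.20627525]), 0.63), (array([-208.75539515, -575.64360225]), 0.19)]
[] [(array([ 461. , -311.8,   65.3]), 0.86)]
the job is handed in; nothing more can be done
the job is handed in; nothing more can be done
```

I pushed the billet home against the stop, pressed the green start button to the bottom, let it come up, and handed the job in at about 52 s of the 70 s allowed. No verdict was reported.

**Pushing:** I swept the billet straight from its right side with the two open fingers. I then pushed it from behind into the coil until it met the stop with about 7 N. Sideways force on the hand stayed near 1 N all the way in.

**Billet checks:**
- The close-up outline fit, taken after backing off and before the button press, put the billet at x +0.4 mm, y 0.0 mm and 0.003 rad from home.
- The last check, a network estimate from the top camera, put it at x −4.6 mm, y −1.2 mm. That is just outside the 4 mm limit in x and disagrees with the fit. Those estimates are only good to about 4 mm, so I trusted the fit and the stop contact. I did not look again from close up after the press.

**Button checks:** About 5 N moved it down roughly 6 mm, then it bottomed at about 20 N. After retreating, the wrist camera network put the top of the button at 65 mm, against 67 mm before the press. I took this as up, but the difference is within the error, so it does not prove it.

**What went wrong:** My first sweep passed over the billet without touching it. By touching the board, I found the fingertips about 39 mm higher than the stated TCP and corrected for it. A late view of the billet in the coil was refused because I had reached the limit of 12 pictures, so that stage rests on force and the outline fits.

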